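# Take the spare hook out of the sliding-lid box

## Task

Open the wooden box: raise the finger-grip end of its sliding lid over the stop lip, slide it out of its grooves without forcing it, and set the lid down flat, grip upwards, on top of the teal crates. Then take the chrome hook out of the box and set it down standing on its plate in the shallow grey tray. Set both down rather than dropping them, and leave the jar, the ramekin and the latch where they are.

Things in the scene. Friction and masses are not known exactly. Their poses are not given: they have to be found in the camera images.
- box: pale wooden box, fixed, 165 long (x) x 97 wide (y), origin under its centre; the lid slides out towards the box's -x. Floor 5 thick. Lid underside at 50, on ledges 14 wide at the sides, 15 at the front (-x). Hollow: 68 wide, x -68 to +76. Side guides reach 56 (3 play each side), back wall 64. Over 40 N on the box is forcing. Tilt needed: about 0.03 rad at the lowest lip, 0.105 at the highest
- lip (a point): middle of the stop lip across the box's front end (x -83 to -76.5), at the height of the lid's underside. The lip rises 4.5 to 15.5 above this point, different at each start: feel it by tugging. A lid held level cannot pass: its front end must be tilted up about its rear bottom edge (box x +75, z 50). Once over, it rides on the lip, so its tilt grows as it slides out
- roofs (a point): midway between the two groove roofs at the box's rear (box x +26 to +76), at the height of the lid's top. They overhang the lid's side edges by 7; free height over the lid 2.5 at their rear, 2.5 to 6 at their front edge: roofs and lip are one frame, raised more or less at its front. They stop the lid's tilt only about 0.02 rad beyond what the lip needs. Lid slid out 50 or more: clear of them, lift it away
- lid_grip (a point): centre of the lid's finger grip, an upright wooden block 24 (x) x 14 (y) x 34 high near the lid's front (-x) end, pinched across its 14 from above. It spans 6 to 40 above the lid's underside (this point: 23) and is 52 to -x of the lid's centre. Axes of the lid: x along it, y across, z up; those of the box while shut
- lid_center (a point): centre of the lid plate, 150 (x) x 81 (y) x 6 thick, pale wood, about 120 g with its grip, loose; half-way up the plate; z up when it lies grip upwards. Shut, it lies over the box's centre with 0.5 to 2.5 play to the lip along x
- crates: two low teal ventilated plastic crates stacked upside down, fixed; flat slotted top 240 (x) x 220 (y) at 80 above the bench; origin at the centre of the underside
- hook_grip (a point): chrome hook, about 70 g, loose, standing on the box floor under the lid: a flat foot plate 50 (x) x 24 (y) x 5, an upright stem 22 (x) x 10 (y) reaching 36 above the underside, and a short upturned prong on its +x side. This point: mid stem, 22 above the underside; pinch the stem across its 10 thickness (y). Its x axis lies roughly across the box
- tray: shallow grey plastic tray 150 (x) x 130 (y) x 15 high, fixed, walls 4 thick, floor 4 thick; origin at the centre of its underside
- jar: frosted glass spice jar with steel cap, 48 across, 85 high, bystander; origin under its centre
- ramekin: white ceramic ramekin 80 across, 45 high, bystander; origin under its centre
- latch: small steel cabinet latch 34 x 62 x 26 high lying on the bench, bystander; origin under its centre
Not all that is in view belongs to the job. Leave any red or yellow look-alike of the part that bears lid_grip alone.

How it is judged (in metres and radians):
On the way, in this order (a step that is already met when the one before it is completed fails the run):
1. the lid has been slid at least 30 mm out over the stop lip, along its grooves (x of lid_center in the frame of box between -0.12 and -0.03 m and z of lid_center in the frame of box below 0.085 m), for 0.05 s.
2. the lid is set down on the crates while still held (its centre within 12 mm of its resting height) (x of lid_center in the frame of crates between -0.1 and 0.1 m and y of lid_center in the frame of crates between -0.085 and 0.085 m and z of lid_center in the frame of crates between 0.078 and 0.095 m and distance between the grasp point and lid_grip below 0.05 m), for 0.1 s.
3. the hook is set down in the tray while still held (within 8 mm of its resting height) (x of hook_grip in the frame of tray between -0.07 and 0.07 m and y of hook_grip in the frame of tray between -0.06 and 0.06 m and z of hook_grip in the frame of tray below 0.034 m and distance between the grasp point and hook_grip below 0.05 m), for 0.1 s.
At the end, for the whole second after the job is handed in: lid flat (0.08 rad), grip up, on the crates: centre within 100 mm (x) and 85 mm (y) of theirs and 5 mm of its resting height; hook upright (0.12 rad) on its plate in the tray, within 5 mm of its floor; both released and staying (x of lid_center in the frame of crates between -0.1 and 0.1 m and y of lid_center in the frame of crates between -0.085 and 0.085 m and z of lid_center in the frame of crates between 0.078 and 0.088 m and angle between lid_center's own z axis and vertical below 0.08 rad and x of hook_grip in the frame of tray between -0.07 and 0.07 m and y of hook_grip in the frame of tray between -0.06 and 0.06 m and z of hook_grip in the frame of tray below 0.031 m and angle between hook_grip's own z axis and vertical below 0.12 rad); the robot touches nothing.
It fails at once if the box is forced: something presses on it with more than 40 N (contact force between box and anything else above 40 N).
It fails at once if the jar is moved more than 20 mm (distance of jar from where it was at the start of the episode above 0.02 m).
It fails at once if the ramekin is moved more than 20 mm (distance of ramekin from where it was at the start of the episode above 0.02 m).
It fails at once if the latch is moved more than 20 mm (distance of latch from where it was at the start of the episode above 0.02 m).
It also fails if it takes over 72 s, if anything falls off the work surface, if the arm or the gripper's body presses on something with over 40 N, if the wrist force passes 120 N, or if a joint passes its speed limit or range.

## Robot

A 6-joint arm with a two-finger parallel gripper is mounted at the origin on the work surface. World frame = base frame: x ahead of the robot, y to its left, z up, the work surface at z = 0. Lengths are in mm, angles in rad, forces in N, time in s.
With the tool pointing down it reaches from about 350 to 975 mm from the base axis. Payload 7.1 kg.
Tool frame: the origin (TCP) lies at the centre of the arm's flange, where the gripper is bolted on; the fingertips stand 182 mm ahead of it and the grasp point (between the pads) lies 163 mm ahead of it; z points along the fingers, y is the line along which they close (so a half turn about z gives the same grasp; the last joint's range is limited). The gripper opens to 88 mm and grips with 3 to 60 N. Pads are 20 mm wide; open, the fingers measure 115 mm over their backs; the gripper's body (75 mm by 178 mm) begins 61 mm behind the grasp point.
Start: joints at [-1.31, 0.423, 1.63, -0, 1.089, -0.019], TCP at [172.621, -600.673, 404.675] pointing down, gripper open.
Joint ranges: [-3, 3], [-0.9, 2.11], [0.09, 2.58], [-1.31, 4.45], [0.11, 2.69], [-2.54, 2.54]. Speed limits (rad/s): [2.39, 2.39, 3.01, 3.14, 3.14, 3.14].

## Interface

Orientations are given as a rotation vector (axis times angle).
In Python, from workcell import readout, get_image, ctrl gives the robot as it stands.
- The arm moves only by the tool step_arm, never from a script. Its argument "targets" is a list that holds one entry, the list of rows, each a list of 7 numbers: the shift along the world's x, y, z as a fraction of full scale, then the turn, a rotation vector about the world's x, y, z as a fraction of full scale, then the opening, from 0 (shut) to 1 (fully open). In form: [[[dx, dy, dz, wx, wy, wz, claw], ...]]. A call has exactly 5 rows; each row shifts and turns the commanded pose from where the row before left it; what a row does not reach is not made up. Full scale, the value 1, is 0.05 m for a shift and 4 degrees for a turn. A row lasts 1/8 s, in which the tool goes at most 62.5 mm and 10.7 degrees, less where a joint would pass 70% of its speed; a pose out of reach is approached as far as the arm can. A call with a number of a shift or a turn outside -1 to 1 is refused whole. A call with a gripper value outside its range is refused whole. The fingers move at their own pace and stop on an object; the grip force is fixed at half the most. Time passes only in rows, so rows that do not move let the fingers close, or fill a call up. It gives the time, the measured TCP pose, the force, the opening and the grip force at its end, in the units of the state.
- readout.get_obs(): the state, without advancing time (a new reading comes with each control period).
- get_image(name): name is "scene" or "top" or "wrist"; returns a dict with "pixels" (400x640x3 uint8, red, green, blue), "intrinsics" (3x3 intrinsics, pixels), "extrinsics" (4x4, takes a point from world to camera coordinates). Camera axes: x right, y down, z forward; pixel columns grow to the right and rows downward; lengths in mm; the calibration is good to about 2 mm. A picture is of the moment at which its call begins. There is no depth.
- ctrl.close_job(): hands the job in; it is judged then, once.
The state is a dict: "t": time; "qpos": joint angles; "qvel": joint speeds; "joint_torque": joint torques, N m; "ee_pos": TCP position; "orientation": TCP orientation; "ft_force": force on the tool from outside, world axes, zero at the start; "moment": the same for the moment, N m; "width": finger opening in mm; "grasp_force": force on a finger pad.
Only numpy, scipy, OpenCV 4.12 (cv2) and the standard library are available. Lean on these libraries where they do the work, as an engineer would, in place of code of your own. Each camera call takes 0.05 s, during which the arm holds its last target. There are 200 camera calls.

## Working session

There is one attempt and no reset: what is moved stays moved. The work goes in short steps, Python scripts to look and compute and a tool call to move; the robot and the scene stay as the last step left them, time stands still between calls to the robot, and variables do not carry over. Pictures are saved under pics/ and viewed, at most 11 in all, crops included, and the job is handed in when it is done.

Besides the shell and the picture viewer there is one more tool, called after ">>>" by a JSON object that holds its "method" and its "body", one argument or row to a line. step_arm: Moves the arm, as the interface text tells. Shift numbers are shares of 0.05 m and turn numbers shares of 4 degrees, none past 1 either way. Its arguments: {"type":"object","properties":{"targets":{"type":"array"}},"required":["targets"]}

```bash
mkdir -p pics; cat > h.py <<'E'
import numpy as np, cv2
from workcell import readout, get_image, ctrl
def save(n,f):
    d=get_image(n); cv2.imwrite('pics/'+f+'.png',d['pixels'][:,:,::-1]); np.savez('pics/'+f+'.npz',**{k:np.array(d[k]) for k in('pixels','intrinsics','extrinsics')}); return d
def load(f): return dict(np.load('pics/'+f+'.npz'))
def ray(d,u,v):
    E=np.array(d['extrinsics']);R=E[:3,:3];t=E[:3,3]
    r=R.T@np.linalg.inv(d['intrinsics'])@np.array([u,v,1.]);return -R.T@t,r
def onz(d,u,v,z):
    c,r=ray(d,u,v);return c+r*(z-c[2])/r[2]
def proj(d,p):
    E=np.array(d['extrinsics']);q=np.array(d['intrinsics'])@(E[:3,:3]@np.array(p)+E[:3,3]);return q[:2]/q[2]
def two(d1,a,d2,b):
    c1,r1=ray(d1,*a);c2,r2=ray(d2,*b)
    s=np.linalg.lstsq(np.stack([r1,-r2],1),c2-c1,rcond=None)[0]
    p,q=c1+s[0]*r1,c2+s[1]*r2;return (p+q)/2,np.linalg.norm(p-q)
E
python3 - <<'E'
from h import *
a=save('top','top0');b=save('scene','scene0')
for d in(a,b): print(np.round(ray(d,320,200)[0]),np.round(ray(d,320,200)[1],2))
print({k:np.round(v,3) for k,v in readout.get_obs().items()})
E
```

```text
[435.  34. 929.] [ 0.12  0.   -0.99]
[ 981. -333.  929.] [-0.4   0.35 -0.85]
{'t': np.float64(0.1), 'qpos': array([-1.31 ,  0.424,  1.631, -0.   ,  1.089, -0.019]), 'qvel': array([ 0.002, -0.001, -0.003, -0.   , -0.001, -0.001]), 'joint_torque': array([-2.0000e-03, -5.4562e+01, -2.7432e+01,  6.5000e-02,  1.9000e-02,
       -0.0000e+00]), 'ee_pos': array([ 172.559, -600.461,  404.005]), 'orientation': array([-3.11 , -0.438,  0.   ]), 'ft_force': array([-0.173, -0.085,  0.634]), 'moment': array([ 0.043, -0.019, -0.011]), 'grasp_force': np.float64(0.0), 'width': np.float64(87.611)}
```

View pics/top0.png

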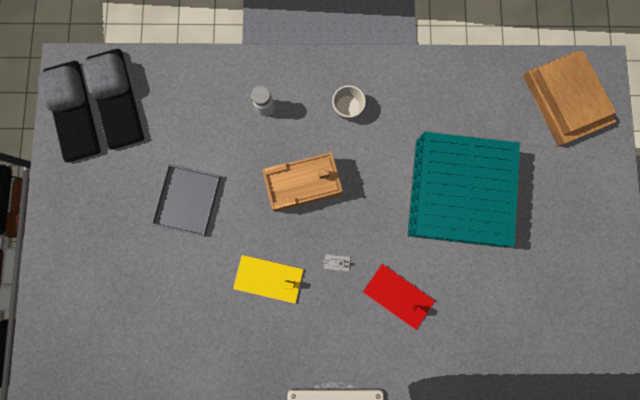

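View pics/scene0.png

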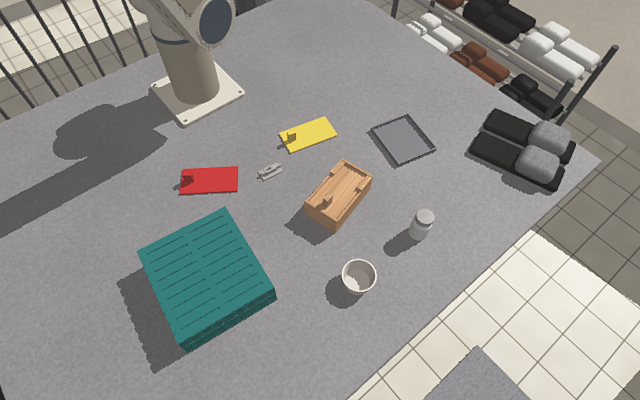

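The top view shows the wooden box at (303,181) and its grip near (326,175). The tray is at (188,200), the crates at (466,188), the latch at (337,263), the jar at (262,98) and the ramekin at (349,101).

Things that could be taken for the grip: the wooden box's grip (326,175), the yellow look-alike (291,284), the red look-alike (421,308) and the stacked wooden boards (570,100). I choose the pale wood one on the box and will check it in a crop.

```bash
python3 - <<'E'
from h import *
a=load('top0');b=load('scene0')
A=cv2.resize(a['pixels'][140:220,250:360],None,fx=7,fy=7,interpolation=cv2.INTER_CUBIC)[:,:,::-1]
B=cv2.resize(b['pixels'][150:240,290:390],None,fx=6,fy=6,interpolation=cv2.INTER_CUBIC)[:,:,::-1]
c=np.zeros((600,800,3),np.uint8)
A=cv2.resize(a['pixels'][145:215,257:357],None,fx=4,fy=4,interpolation=cv2.INTER_CUBIC)[:,:,::-1];c[:280,:400]=A
B=cv2.resize(b['pixels'][153:238,297:377],None,fx=5,fy=5,interpolation=cv2.INTER_CUBIC)[:,:,::-1];c[:425,400:800]=B
cv2.imwrite('pics/crop.png',c)
def blob(d,lo,hi,roi):
    x0,y0,x1,y1=roi;h=cv2.cvtColor(d['pixels'],cv2.COLOR_RGB2HSV)[y0:y1,x0:x1]
    m=cv2.inRange(h,lo,hi);cs=cv2.findContours(m,0,2)[0];k=max(cs,key=cv2.contourArea)+[x0,y0]
    return k
k=blob(a,(5,60,60),(25,255,255),(250,140,360,220));print('box',cv2.minAreaRect(k),cv2.boxPoints(cv2.minAreaRect(k)).round(1).tolist())
k=blob(a,(80,100,40),(100,255,255),(390,110,540,260))
print('crates',cv2.minAreaRect(k));p=cv2.boxPoints(cv2.minAreaRect(k));print([onz(a,*q,80).round().tolist() for q in p],p.tolist())
for n,uv,z in [('tray',(188.5,200),10),('grip',(326,175),85),('ramk',(349,101),40),('jar',(262,97),80),('latch',(337,263),20),('boxTL',(265,183),56),('crTL',(424,133),80),('crTR',(519,142),80),('crBR',(515,246),80),('crBL',(413,238),80),('t1',(168,166),15),('t2',(222,177),15),('t3',(206,235),15),('t4',(155,224),15)]:
    print(n,onz(a,*uv,z).round(0))
E
```

```text
box ((302.1531982421875, 181.21852111816406), (45.35285949707031, 73.40166473388672), 75.52970886230469) [[261.0, 168.39999389648438], [332.0, 150.10000610351562], [343.3999938964844, 194.0], [272.29998779296875, 212.3000030517578]]
crates ((465.1722717285156, 188.97073364257812), (107.41199493408203, 107.58985900878906), 5.1021647453308105)
[[451.0, -155.0, 80.0], [695.0, -183.0, 80.0], [673.0, -426.0, 80.0], [431.0, -390.0, 80.0]] [[406.8949890136719, 237.77633666992188], [416.4631652832031, 130.61276245117188], [523.4495849609375, 140.16513061523438], [513.88134765625, 247.32870483398438]]
tray [542. 353.  10.]
grip [590.  23.  85.]
ramk [780. -33.  40.]
jar [773. 171.  80.]
latch [393.  -4.  20.]
boxTL [577. 163.  56.]
crTL [ 689. -200.   80.]
crTR [ 669. -416.   80.]
crBR [ 434. -393.   80.]
crBL [ 451. -169.   80.]
t1 [624. 405.  15.]
t2 [598. 273.  15.]
t3 [458. 306.  15.]
t4 [484. 429.  15.]
```

View pics/crop.png

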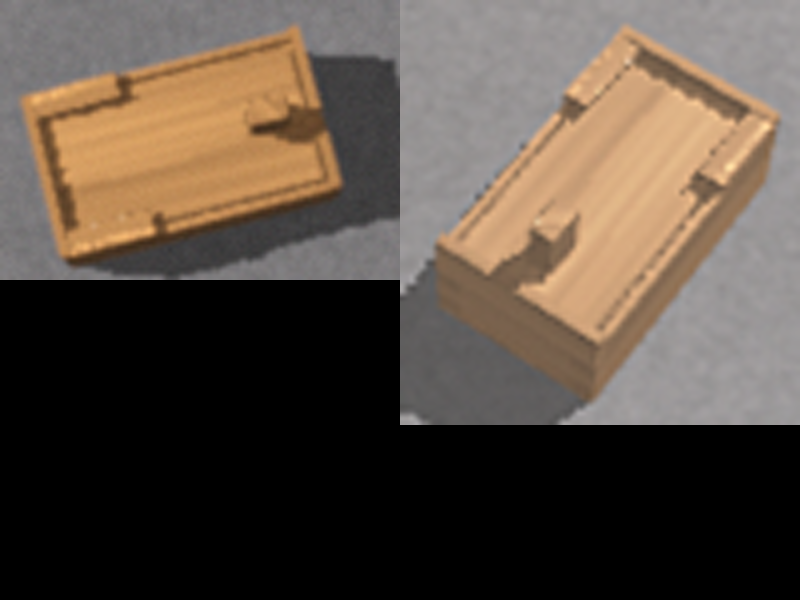

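The crop shows a pale wooden lid with an upright wooden grip. In the top view the grip's top is at about (324,172), in the scene view at about (327,197). The guides and rear roofs are on the left in the top view, so the lid slides out towards -y.

```bash
python3 - <<'E'
from h import *
a=load('top0');b=load('scene0')
T=lambda x,y:(x/4+257-.4,y/4+145-.4)
S=lambda x,y:((x-400)/5+297-.4,y/5+153-.4)
for n,t,s in [('griptop',(268,107),(552,222)),('rearL',(22,98),(778,120)),('frontL',(299,28),(598,345)),('frontR',(341,186),(440,238)),('rearR',(66,250),(625,28)),('lidFfar',(295,45),(598,335))]:
    pass
prs={'griptop':((268,107),(552,222)),'A':((22,98),(778,120)),'B':((299,28),(598,345)),'C':((341,186),(440,238)),'D':((66,255),(625,28))}
for n,(t,s) in prs.items():
    p,e=two(a,T(*t),b,S(*s));print(n,p.round(1),round(e,1))
for n,t,z in [('griptop',(268,107),90),('A',(22,98),64),('B',(299,28),60),('C',(341,186),60),('D',(66,255),64)]:print(n,onz(a,*T(*t),z).round(1))
for n,t,z in [('griptop',(552,222),90),('A',(778,120),64),('B',(598,345),60),('C',(440,238),60),('D',(625,28),64)]:print(n,onz(b,*S(*t),z).round(1))
E
```

```text
griptop [596.4  27.4  92.4] 2.8
A [607.4 169.   62.7] 1.3
B [649.1  10.8  64.1] 0.5
C [556.9 -12.5  68. ] 1.4
D [517.  142.3  69. ] 0.8
griptop [597.6  28.6  90. ]
A [607.5 169.4  64. ]
B [650.   10.5  60. ]
C [557.6 -13.5  60. ]
D [517.3 142.5  64. ]
griptop [594.6  27.2  90. ]
A [607.7 167.7  64. ]
B [647.7  12.7  60. ]
C [553.4  -8.9  60. ]
D [514.5 145.4  64. ]
```

>>> {"method": "step_arm", "body": {
  "targets": [
    [[0.339,0.502,-0.08,0,0,0.888,0.6],[0.339,0.502,-0.08,0,0,0.888,0.6],[0.339,0.502,-0.08,0,0,0.888,0.6],[0.339,0.502,-0.08,0,0,0.888,0.6],[0.339,0.502,-0.08,0,0,0.888,0.6]]
  ]
}}

```text
t: 0.72
ee_pos: [257.8, -474.2, 384.3]
orientation: [-3.004, -0.916, 0.0]
ft_force: [0.3, 0.2, 0.4]
width: 52.6
grasp_force: 0.0
```

>>> {"method": "step_arm", "body": {
  "targets": [
    [[0.339,0.502,-0.08,0,0,0.888,0.6],[0.339,0.502,-0.08,0,0,0.888,0.6],[0.339,0.502,-0.08,0,0,0.888,0.6],[0.339,0.502,-0.08,0,0,0.888,0.6],[0.339,0.502,-0.08,0,0,0.888,0.6]]
  ]
}}

```text
t: 1.35
ee_pos: [342.5, -348.7, 364.4]
orientation: [-2.827, -1.369, 0.0]
ft_force: [1.0, 0.4, 0.9]
width: 53.1
grasp_force: 0.0
```

>>> {"method": "step_arm", "body": {
  "targets": [
    [[0.339,0.502,-0.08,0,0,0.888,0.6],[0.339,0.502,-0.08,0,0,0.888,0.6],[0.339,0.502,-0.08,0,0,0.888,0.6],[0.339,0.502,-0.08,0,0,0.888,0.6],[0.339,0.502,-0.08,0,0,0.888,0.6]]
  ]
}}

```text
t: 1.98
ee_pos: [427.2, -223.2, 344.4]
orientation: [-2.582, -1.789, 0.0]
ft_force: [-0.1, 0.2, -0.1]
width: 53.1
grasp_force: 0.0
```

>>> {"method": "step_arm", "body": {
  "targets": [
    [[0.339,0.502,-0.08,0,0,0.888,0.6],[0.339,0.502,-0.08,0,0,0.888,0.6],[0.339,0.502,-0.08,0,0,0.888,0.6],[0.339,0.502,-0.08,0,0,0.888,0.6],[0.339,0.502,-0.08,0,0,0.888,0.6]]
  ]
}}

```text
t: 2.6
ee_pos: [512.0, -97.8, 324.3]
orientation: [-2.275, -2.166, 0.0]
ft_force: [0.5, -1.1, -0.1]
width: 52.8
grasp_force: 0.0
```

>>> {"method": "step_arm", "body": {
  "targets": [
    [[0.339,0.502,-0.08,0,0,0.888,0.6],[0.339,0.502,-0.08,0,0,0.888,0.6],[0.339,0.502,-0.08,0,0,0.888,0.6],[0.339,0.502,-0.08,0,0,0.888,0.6],[0.339,0.502,-0.08,0,0,0.888,0.6]]
  ]
}}

```text
t: 3.22
ee_pos: [596.7, 27.7, 304.2]
orientation: [-1.913, -2.491, 0.001]
ft_force: [-0.1, -0.2, -0.7]
width: 52.6
grasp_force: 0.0
```

```bash
python3 - <<'E'
from h import *
from scipy.spatial.transform import Rotation as Ro
d=save('wrist','w1');o=readout.get_obs();print(o['ee_pos'],o['qpos'].round(2),o['t'],o['ft_force'])
print(Ro.from_rotvec(o['orientation']).as_matrix().round(4))
E
```

```text
[598.35566065  29.98241291 304.00925903] [ 0.03  0.51  1.75  0.    0.87 -0.24] 3.275 [ 1.73848093  1.39462997 -0.50990338]
[[-2.614e-01  9.652e-01  1.200e-03]
 [ 9.652e-01  2.614e-01  1.000e-03]
 [ 6.000e-04  1.400e-03 -1.000e+00]]
```

View pics/w1.png

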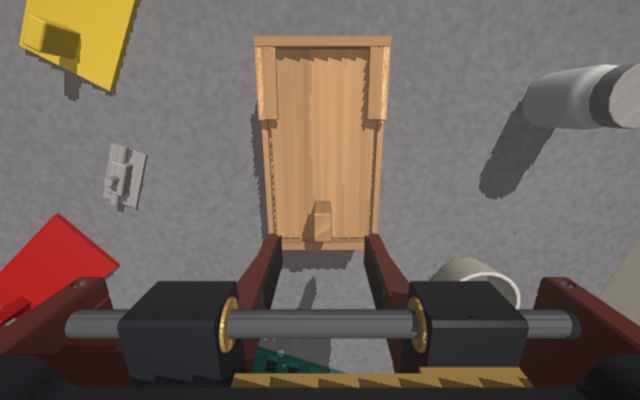

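The wrist view shows the box aligned with the image vertical. Its rear corners are at (255,40) and (391,40), its front end is near row 245, and the grip's top is at about (322,207).

```bash
python3 - <<'E'
from h import *
d=load('w1')
for n,uv,z in [('rl',(255,37),64),('rr',(391,38),64),('griptopFar',(322,201),90),('griptopNear',(322,214),90),('fl',(271,240),60),('frontedge',(320,241),60),('roofl',(263,120),60),('roofr',(385,120),60)]: print(n,onz(d,*uv,z).round(1))
print(proj(d,[596.4,27.2,90]),proj(d,[596.4,27.2,73]),ray(d,0,0)[0])
g=d['pixels'][195:250,295:350];cv2.imwrite('pics/gw.png',cv2.resize(g,None,fx=10,fy=10,interpolation=cv2.INTER_CUBIC)[:,:,::-1])
E
```

```text
rl [517.3 144.3  64. ]
rr [609.5 168.3  64. ]
griptopFar [591.6  48.   90. ]
griptopNear [594.3  38.2  90. ]
fl [559.7  -8.1  60. ]
frontedge [601.9   2.2  60. ]
roofl [532.9  90.6  60. ]
roofr [624.2 115.   60. ]
[321.00375836 227.80216524] [321.15483494 219.55036393] [576.26935806 108.673096   285.76420923]
```

View pics/gw.png

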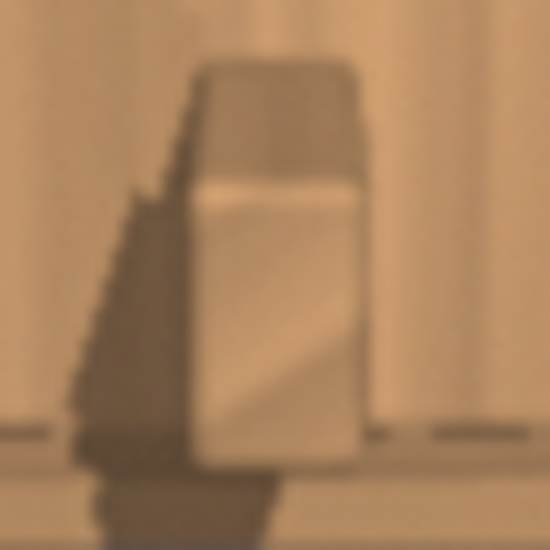

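The crop shows the grip's top face centred at (322.7,227). That fits the estimated (597,28,90), so I descend.

>>> {"method": "step_arm", "body": {
  "targets": [
    [[0,0,-0.3,0,0,0,0.6],[0,0,-0.3,0,0,0,0.6],[0,0,-0.3,0,0,0,0.6],[0,0,-0.3,0,0,0,0.6],[0,0,0,0,0,0,0.6]]
  ]
}}

```text
t: 3.9
ee_pos: [595.7, 26.4, 243.0]
orientation: [-1.916, -2.487, 0.003]
ft_force: [0.3, 0.7, -0.0]
width: 52.9
grasp_force: 0.0
```

>>> {"method": "step_arm", "body": {
  "targets": [
    [[0.03,0.03,-0.02,0,0,0,0.3],[0,0,0,0,0,0,0.1],[0,0,0,0,0,0,0],[0,0,0,0,0,0,0],[0,0,0,0,0,0,0]]
  ]
}}

```text
t: 4.53
ee_pos: [597.8, 28.3, 243.9]
orientation: [1.916, 2.49, 0.0]
ft_force: [-1.8, -0.7, 2.2]
width: 13.8
grasp_force: 30.0
```

```bash
python3 - <<'E'
from h import *
o=readout.get_obs();print({k:np.round(v,2) for k,v in o.items()})
E
```

```text
{'t': np.float64(4.53), 'qpos': array([ 0.03,  0.6 ,  1.78, -0.  ,  0.76, -0.23]), 'qvel': array([-0.,  0., -0.,  0.,  0.,  0.]), 'joint_torque': array([ 2.000e-02, -5.544e+01, -1.943e+01,  7.000e-02, -3.200e-01,
        1.000e-02]), 'ee_pos': array([597.83,  28.32, 243.94]), 'orientation': array([1.92, 2.49, 0.  ]), 'ft_force': array([-1.81, -0.73,  2.16]), 'moment': array([-0.08,  0.09, -0.03]), 'grasp_force': np.float64(29.97), 'width': np.float64(13.84)}
```

>>> {"method": "step_arm", "body": {
  "targets": [
    [[-0.0127,0.0475,0.031,-0.173,-0.046,0,0],[-0.0127,0.0475,0.031,-0.173,-0.046,0,0],[-0.0127,0.0475,0.031,-0.173,-0.046,0,0],[-0.0127,0.0475,0.031,-0.173,-0.046,0,0],[0,0,0,0,0,0,0]]
  ]
}}

```text
t: 5.15
ee_pos: [595.3, 38.1, 249.9]
orientation: [1.891, 2.458, -0.047]
ft_force: [-0.7, 0.1, -0.3]
width: 13.8
grasp_force: 30.0
```

```bash
cat >> h.py <<'E'
from scipy.spatial.transform import Rotation as Ro
def st():
    o=readout.get_obs();D=np.array([.2605,-.9655,0]);p=np.array(o['ee_pos']);f=np.array(o['ft_force']);R=Ro.from_rotvec(o['orientation']).as_matrix()
    c=np.array([584.2,78.5,0])
    z=R[:,2];print('t',round(o['t'],2),'ee',p.round(1),'tilt(front up)',round(float(np.arcsin(-z@D)*-1),4),'f d/lat/z',round(f@D,1),round(f@[.9655,.2605,0],1),round(f[2],1),'m',np.round(o['moment'],2),'gp d,z',((p+163*z-c)@D).round(1),(p+163*z)[2].round(1),'w',round(o['width'],1))
E
python3 -c "from h import *;st()"
```

```text
t 5.15 ee [595.3  38.1 249.9] tilt(front up) 0.0502 f d/lat/z -0.2 -0.6 -0.3 m [-0.05 -0.05 -0.03] gp d,z 50.0 87.2 w 13.8
```

>>> {"method": "step_arm", "body": {
  "targets": [
    [[0.0104,-0.0386,0,0,0,0,0],[0.0104,-0.0386,0,0,0,0,0],[0,0,0,0,0,0,0],[0,0,0,0,0,0,0],[0,0,0,0,0,0,0]]
  ]
}}

```text
t: 5.78
ee_pos: [596.1, 35.0, 249.8]
orientation: [1.894, 2.459, -0.046]
ft_force: [-1.8, 8.9, 1.8]
width: 13.8
grasp_force: 30.0
```

```bash
python3 -c "from h import *;st()"
```

```text
t 5.78 ee [596.1  35.  249.8] tilt(front up) 0.0479 f d/lat/z -9.0 0.5 1.8 m [1.5  0.25 0.03] gp d,z 52.9 87.0 w 13.8
```

>>> {"method": "step_arm", "body": {
  "targets": [
    [[-0.018,0.0665,0.0235,-0.139,-0.037,0,0],[-0.018,0.0665,0.0235,-0.139,-0.037,0,0],[0.0156,-0.058,0,0,0,0,0],[0,0,0,0,0,0,0],[0,0,0,0,0,0,0]]
  ]
}}

```text
t: 6.4
ee_pos: [595.1, 38.8, 252.5]
orientation: [1.884, 2.446, -0.064]
ft_force: [-3.3, 10.0, 3.7]
width: 13.8
grasp_force: 30.0
```

```bash
python3 -c "from h import *;st()"
```

```text
t 6.4 ee [595.1  38.8 252.5] tilt(front up) 0.0679 f d/lat/z -10.5 -0.6 3.7 m [1.66 0.39 0.02] gp d,z 52.2 89.8 w 13.8
```

>>> {"method": "step_arm", "body": {
  "targets": [
    [[-0.0154,0.057,0.017,-0.104,-0.028,0,0],[-0.0154,0.057,0.017,-0.104,-0.028,0,0],[0.0156,-0.058,0,0,0,0,0],[0,0,0,0,0,0,0],[0,0,0,0,0,0,0]]
  ]
}}

```text
t: 7.02
ee_pos: [594.3, 41.6, 254.1]
orientation: [1.876, 2.436, -0.078]
ft_force: [-3.2, 10.4, 2.9]
width: 13.7
grasp_force: 30.0
```

```bash
python3 -c "from h import *;st()"
```

```text
t 7.03 ee [594.3  41.6 254.1] tilt(front up) 0.0829 f d/lat/z -10.9 -0.4 2.9 m [ 1.73  0.38 -0.02] gp d,z 51.8 91.6 w 13.7
```

>>> {"method": "step_arm", "body": {
  "targets": [
    [[-0.0154,0.057,0.0165,-0.104,-0.028,0,0],[-0.0154,0.057,0.0165,-0.104,-0.028,0,0],[0,0,0,0,0,0,0],[0,0,0,0,0,0,0],[0,0,0,0,0,0,0]]
  ]
}}

```text
t: 7.65
ee_pos: [593.1, 46.0, 255.6]
orientation: [1.867, 2.425, -0.093]
ft_force: [0.9, -0.6, 1.0]
width: 13.9
grasp_force: 30.0
```

```bash
python3 -c "from h import *;st()"
```

```text
t 7.65 ee [593.1  46.  255.6] tilt(front up) 0.1001 f d/lat/z 0.8 0.7 1.0 m [ 0.04 -0.09 -0.09] gp d,z 50.0 93.4 w 13.9
```

>>> {"method": "step_arm", "body": {
  "targets": [
    [[0.0156,-0.058,0,0,0,0,0],[0,0,0,0,0,0,0],[0,0,0,0,0,0,0],[0,0,0,0,0,0,0],[0,0,0,0,0,0,0]]
  ]
}}

```text
t: 8.28
ee_pos: [593.9, 43.3, 255.6]
orientation: [1.867, 2.425, -0.093]
ft_force: [0.6, -0.8, -0.1]
width: 13.8
grasp_force: 30.0
```

```bash
python3 -c "from h import *;st()"
```

```text
t 8.28 ee [593.9  43.3 255.6] tilt(front up) 0.1002 f d/lat/z 0.9 0.4 -0.1 m [ 0.   -0.12 -0.05] gp d,z 52.8 93.4 w 13.8
```

>>> {"method": "step_arm", "body": {
  "targets": [
    [[0.0071,-0.0263,0.003,-0.0166,-0.0044,0,0],[0.0071,-0.0263,0.003,-0.0166,-0.0044,0,0],[0.0071,-0.0263,0.003,-0.0166,-0.0044,0,0],[0.0071,-0.0263,0.003,-0.0166,-0.0044,0,0],[0.0071,-0.0263,0.003,-0.0166,-0.0044,0,0]]
  ]
}}

```text
t: 8.9
ee_pos: [595.6, 36.6, 256.3]
orientation: [1.864, 2.422, -0.099]
ft_force: [-0.1, 0.4, -0.6]
width: 14.2
grasp_force: 30.0
```

```bash
python3 -c "from h import *;st()"
```

```text
t 8.9 ee [595.6  36.6 256.3] tilt(front up) 0.1063 f d/lat/z -0.4 0.0 -0.6 m [ 0.08 -0.1   0.05] gp d,z 60.7 94.2 w 14.2
```

>>> {"method": "step_arm", "body": {
  "targets": [
    [[0.0171,-0.0633,0.0095,-0.0608,-0.0164,0,0],[0.0171,-0.0633,0.0095,-0.0608,-0.0164,0,0],[0.0171,-0.0633,0.0095,-0.0608,-0.0164,0,0],[0.0171,-0.0633,0.0095,-0.0608,-0.0164,0,0],[0.0171,-0.0633,0.0095,-0.0608,-0.0164,0,0]]
  ]
}}

```text
t: 9.52
ee_pos: [599.9, 20.7, 258.7]
orientation: [1.853, 2.407, -0.119]
ft_force: [-0.3, -0.7, -1.3]
width: 13.7
grasp_force: 30.0
```

```bash
python3 -c "from h import *;st()"
```

```text
t 9.53 ee [599.9  20.7 258.7] tilt(front up) 0.1285 f d/lat/z 0.6 -0.5 -1.3 m [ 0.   -0.08 -0.03] gp d,z 80.8 97.1 w 13.7
```

>>> {"method": "step_arm", "body": {
  "targets": [
    [[0.0171,-0.0633,0.0095,-0.0608,-0.0164,0,0],[0.0171,-0.0633,0.0095,-0.0608,-0.0164,0,0],[0.0171,-0.0633,0.0095,-0.0608,-0.0164,0,0],[0.0171,-0.0633,0.0095,-0.0608,-0.0164,0,0],[0.0171,-0.0633,0.0095,-0.0608,-0.0164,0,0]]
  ]
}}

```text
t: 10.15
ee_pos: [604.2, 4.9, 261.1]
orientation: [1.841, 2.393, -0.138]
ft_force: [-0.9, 0.1, -1.4]
width: 13.7
grasp_force: 30.0
```

```bash
python3 -c "
from h import *;st()
save('top','top1');save('scene','scene1')
a=load('top1')['pixels'][130:230,250:400];b=load('scene1')['pixels'][130:260,260:400]
c=np.zeros((400,800,3),np.uint8);c[:267,:400]=cv2.resize(a,(400,267));c[:371,400:]=cv2.resize(b,(400,371));cv2.imwrite('pics/c2.png',c[:,:,::-1])"
```

```text
t 10.15 ee [604.2   4.9 261.1] tilt(front up) 0.1504 f d/lat/z -0.3 -0.8 -1.4 m [ 0.06 -0.04 -0.01] gp d,z 100.7 99.9 w 13.7
```

View pics/c2.png

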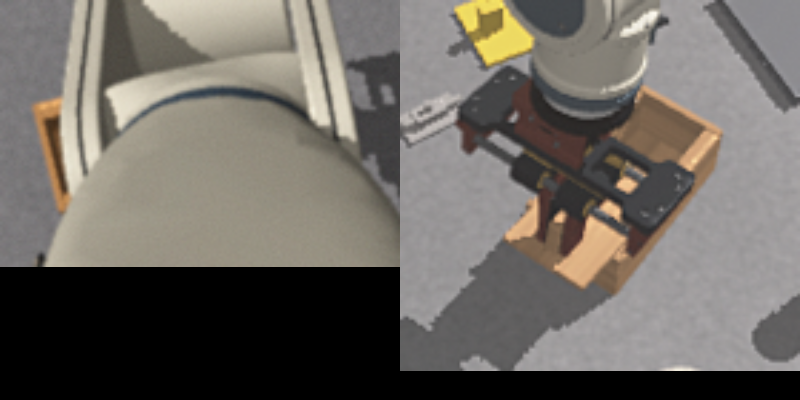

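The lid is about 50 mm out and tilted, held in the fingers with its front riding over the lip. Next I lift it away and carry it to the crates.

>>> {"method": "step_arm", "body": {
  "targets": [
    [[0.026,-0.0966,0.03,0,0,0,0],[0.026,-0.0966,0.03,0,0,0,0],[0.026,-0.0966,0.03,0,0,0,0],[0.026,-0.0966,0.4,0,0,0,0],[0.026,-0.0966,0.4,0,0,0,0]]
  ]
}}

```text
t: 10.88
ee_pos: [610.9, -19.4, 307.2]
orientation: [1.841, 2.392, -0.137]
ft_force: [0.3, 0.2, -1.2]
width: 14.1
grasp_force: 30.0
```

>>> {"method": "step_arm", "body": {
  "targets": [
    [[-0.0483,-0.433,0.0325,0.1387,0.037,0,0],[-0.0483,-0.433,0.0325,0.1387,0.037,0,0],[-0.0483,-0.433,0.0325,0.1387,0.037,0,0],[-0.0483,-0.433,0.0325,0.1387,0.037,0,0],[-0.0483,-0.433,0.0325,0.1387,0.037,0,0]]
  ]
}}

```text
t: 11.5
ee_pos: [598.8, -128.3, 315.6]
orientation: [1.866, 2.424, -0.091]
ft_force: [0.8, -0.6, -0.8]
width: 13.6
grasp_force: 30.0
```

>>> {"method": "step_arm", "body": {
  "targets": [
    [[-0.0483,-0.433,0.0325,0.1387,0.037,0,0],[-0.0483,-0.433,0.0325,0.1387,0.037,0,0],[-0.0483,-0.433,0.0325,0.1387,0.037,0,0],[-0.0483,-0.433,0.0325,0.1387,0.037,0,0],[-0.0483,-0.433,0.0325,0.1387,0.037,0,0]]
  ]
}}

```text
t: 12.12
ee_pos: [586.6, -236.6, 323.8]
orientation: [1.891, 2.457, -0.046]
ft_force: [-0.1, -0.1, -1.7]
width: 14.0
grasp_force: 30.0
```

>>> {"method": "step_arm", "body": {
  "targets": [
    [[-0.0483,-0.433,0.0325,0.1387,0.037,0,0],[-0.0483,-0.433,0.0325,0.1387,0.037,0,0],[-0.0483,-0.433,0.0325,0.1387,0.037,0,0],[-0.0483,-0.433,0.0325,0.1387,0.037,0,0],[-0.0483,-0.433,0.0325,0.1387,0.037,0,0]]
  ]
}}

```text
t: 12.75
ee_pos: [574.4, -345.0, 331.0]
orientation: [1.916, 2.489, 0.001]
ft_force: [0.2, 0.0, -0.9]
width: 14.1
grasp_force: 30.0
```

```bash
python3 -c "
from h import *;st()
a=save('top','top2')['pixels'];b=save('scene','scene2')['pixels']
c=np.zeros((600,800,3),np.uint8);c[:400,:400]=cv2.resize(a[110:270,390:550],(400,400));c[:400,400:]=cv2.resize(b[180:360,120:300],(400,400));c[400:600,:500]=cv2.resize(a[140:220,230:430],(500,200));cv2.imwrite('pics/c3.png',c[:,:,::-1])"
```

```text
t 12.75 ee [ 574.4 -345.   331. ] tilt(front up) 0.0001 f d/lat/z 0.0 0.2 -0.9 m [-0.07 -0.06  0.05] gp d,z 406.4 168.0 w 14.1
```

View pics/c3.png

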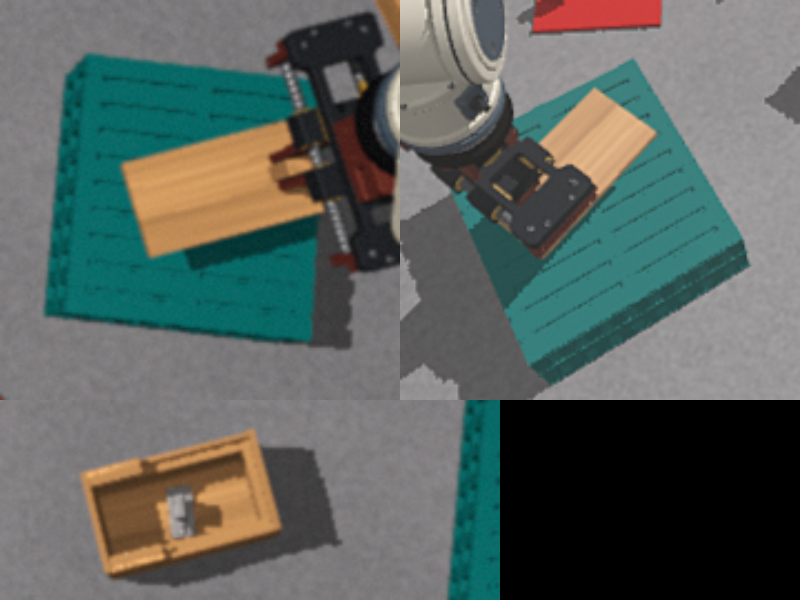

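The lid hangs level over the crates, and the open box shows the hook at about (302,185) in the top view. I lower the lid.

>>> {"method": "step_arm", "body": {
  "targets": [
    [[0,0,-0.25,0,0,0,0],[0,0,-0.25,0,0,0,0],[0,0,-0.25,0,0,0,0],[0,0,-0.22,0,0,0,0],[0,0,-0.04,0,0,0,0]]
  ]
}}

```text
t: 13.48
ee_pos: [574.2, -343.4, 278.1]
orientation: [-1.914, -2.488, 0.0]
ft_force: [0.2, -0.4, -2.1]
width: 13.5
grasp_force: 30.0
```

>>> {"method": "step_arm", "body": {
  "targets": [
    [[0,0,-0.03,0,0,0,0],[0,0,-0.02,0,0,0,0],[0,0,-0.02,0,0,0,0],[0,0,-0.02,0,0,0,0],[0,0,0,0,0,0,0]]
  ]
}}

```text
t: 14.1
ee_pos: [574.4, -343.8, 275.0]
orientation: [-1.916, -2.489, -0.0]
ft_force: [0.8, 0.3, -1.6]
width: 13.8
grasp_force: 30.0
```

```bash
python3 -c "
from h import *;st()
a=load('top2');b=load('scene2')
for n,d,R in(('t',a,(280,165,325,205)),('s',b,(300,150,385,235))):
    x0,y0,x1,y1=R;h=cv2.cvtColor(d['pixels'],cv2.COLOR_RGB2HSV)[y0:y1,x0:x1]
    m=cv2.inRange(h,(0,0,60),(180,60,255))
    k,l,s,c=cv2.connectedComponentsWithStats(m)
    for i in range(1,k):
        if s[i,4]>15: print(n,s[i],c[i].round(1)+[x0,y0])
A=cv2.resize(a['pixels'][160:210,275:335],(720,600),interpolation=cv2.INTER_CUBIC)
cv2.imwrite('pics/hk.png',A[:,:,::-1])
"
```

```text
t 14.1 ee [ 574.4 -343.8  275. ] tilt(front up) -0.0002 f d/lat/z -0.0 0.8 -1.6 m [-0.1  -0.14  0.01] gp d,z 405.2 112.0 w 13.8
t [ 17  10  11  20 188] [302.  184.4]
t [25 34 20  6 62] [317.4 202.5]
s [   0    0   85   85 4369] [344.7 190.1]
s [ 29  37  18  20 193] [337.4 196.9]
```

View pics/hk.png

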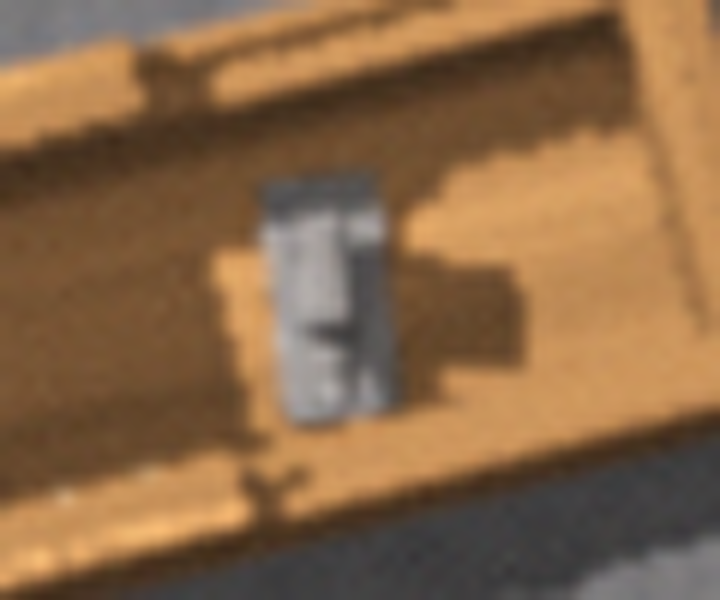

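The top crop shows the hook's plate from about (297,175) to (308,195), with the stem's top near (301.5,182). The plate's long axis is close to world x. The lid still hangs free (-1.6 N), so I lower a little more.

>>> {"method": "step_arm", "body": {
  "targets": [
    [[0,0,-0.02,0,0,0,0],[0,0,-0.02,0,0,0,0],[0,0,0,0,0,0,0],[0,0,0,0,0,0,0],[0,0,0,0,0,0,0]]
  ]
}}

```text
t: 14.72
ee_pos: [574.5, -343.8, 274.0]
orientation: [1.916, 2.489, 0.0]
ft_force: [-2.9, 2.1, 6.5]
width: 13.8
grasp_force: 30.0
```

```bash
python3 -c "
from h import *;st()
a=load('top2')
T=lambda x,y:(x/12+275-.45,y/12+160-.45)
for n,p,z in [('far L',(262,182),10),('far R',(380,175),10),('nearL',(285,420),10),('nearR',(395,410),10),('stemtop',(320,270),41),('st0',(318,225),41),('st1',(328,318),41)]: print(n,onz(a,*T(*p),z).round(1))
b=load('scene2');print(onz(b,337.4,196.9,15).round(1), onz(a,302,184.4,15).round(1))"
```

```text
t 14.72 ee [ 574.5 -343.8  274. ] tilt(front up) 0.0 f d/lat/z -2.8 -2.2 6.5 m [0.15 0.33 0.03] gp d,z 405.2 111.0 w 13.8
far L [604.6  94.2  10. ]
far R [606.1  70.3  10. ]
nearL [556.   89.1  10. ]
nearR [558.1  66.9  10. ]
stemtop [581.5  80.7  41. ]
st0 [590.4  81.1  41. ]
st1 [572.  79.  41.]
[576.8  80.8  15. ] [580.   80.1  15. ]
```

The lid is resting on the crates (force +6.5 N, width unchanged). I release it, rise and move over the hook.

>>> {"method": "step_arm", "body": {
  "targets": [
    [[0,0,0,0,0,0,0.6],[0,0,0,0,0,0,0.6],[0,0,0,0,0,0,0.6],[0,0,0.5,0,0,0,0.6],[0,0,1.0,0,0,0,0.6]]
  ]
}}

```text
t: 15.35
ee_pos: [573.8, -343.4, 346.3]
orientation: [-1.913, -2.485, 0.0]
ft_force: [1.2, -0.6, 0.4]
width: 52.2
grasp_force: 0.0
```

>>> {"method": "step_arm", "body": {
  "targets": [
    [[0.0052,0.339,-0.052,0,0,0.8035,0.6],[0.0052,0.339,-0.052,0,0,0.8035,0.6],[0.0052,0.339,-0.052,0,0,0.8035,0.6],[0.0052,0.339,-0.052,0,0,0.8035,0.6],[0.0052,0.339,-0.052,0,0,0.8035,0.6]]
  ]
}}

```text
t: 15.98
ee_pos: [575.6, -257.6, 334.1]
orientation: [-1.543, -2.735, -0.0]
ft_force: [0.1, -0.5, -0.4]
width: 52.9
grasp_force: 0.0
```

>>> {"method": "step_arm", "body": {
  "targets": [
    [[0.0052,0.339,-0.052,0,0,0.8035,0.6],[0.0052,0.339,-0.052,0,0,0.8035,0.6],[0.0052,0.339,-0.052,0,0,0.8035,0.6],[0.0052,0.339,-0.052,0,0,0.8035,0.6],[0.0052,0.339,-0.052,0,0,0.8035,0.6]]
  ]
}}

```text
t: 16.6
ee_pos: [577.0, -173.2, 321.8]
orientation: [-1.147, -2.925, -0.0]
ft_force: [-0.0, -0.6, -1.0]
width: 52.7
grasp_force: 0.0
```

>>> {"method": "step_arm", "body": {
  "targets": [
    [[0.0052,0.339,-0.052,0,0,0.8035,0.6],[0.0052,0.339,-0.052,0,0,0.8035,0.6],[0.0052,0.339,-0.052,0,0,0.8035,0.6],[0.0052,0.339,-0.052,0,0,0.8035,0.6],[0.0052,0.339,-0.052,0,0,0.8035,0.6]]
  ]
}}

```text
t: 17.23
ee_pos: [578.3, -88.4, 308.8]
orientation: [-0.727, -3.056, -0.0]
ft_force: [0.4, -0.9, -0.2]
width: 52.8
grasp_force: 0.0
```

>>> {"method": "step_arm", "body": {
  "targets": [
    [[0.0052,0.339,-0.052,0,0,0.8035,0.6],[0.0052,0.339,-0.052,0,0,0.8035,0.6],[0.0052,0.339,-0.052,0,0,0.8035,0.6],[0.0052,0.339,-0.052,0,0,0.8035,0.6],[0.0052,0.339,-0.052,0,0,0.8035,0.6]]
  ]
}}

```text
t: 17.85
ee_pos: [579.6, -3.7, 295.8]
orientation: [-0.292, -3.128, -0.0]
ft_force: [-0.7, -0.5, 0.1]
width: 52.8
grasp_force: 0.0
```

>>> {"method": "step_arm", "body": {
  "targets": [
    [[0.0052,0.339,-0.052,0,0,0.8035,0.6],[0.0052,0.339,-0.052,0,0,0.8035,0.6],[0.0052,0.339,-0.052,0,0,0.8035,0.6],[0.0052,0.339,-0.052,0,0,0.8035,0.6],[0.0052,0.339,-0.052,0,0,0.8035,0.6]]
  ]
}}

```text
t: 18.48
ee_pos: [581.0, 81.1, 282.8]
orientation: [0.148, -3.138, -0.0]
ft_force: [0.2, -0.2, 0.8]
width: 52.7
grasp_force: 0.0
```

```bash
python3 -c "
from h import *;st()
d=save('wrist','w2');a=save('top','top3');st()
R=Ro.from_rotvec(readout.get_obs()['orientation']).as_matrix();print(np.degrees(np.arctan2(R[1,1],R[0,1])))
u,v=proj(d,[581,80,41]);print(u,v,proj(d,[581.2,80.1,10]))
c=np.zeros((400,800,3),np.uint8);x,y=int(u)-50,int(v)-50
x=min(max(x,0),540);y=min(max(y,0),300);print(x,y)
c[:400,:400]=cv2.resize(d['pixels'][y:y+100,x:x+100],(400,400),interpolation=cv2.INTER_CUBIC)
c[:,400:]=cv2.resize(a['pixels'][110:270,390:550],(400,400));cv2.imwrite('pics/c4.png',c[:,:,::-1])"
```

```text
t 18.48 ee [581.   81.1 282.8] tilt(front up) -0.0002 f d/lat/z 0.2 0.1 0.8 m [ 0.1  -0.19  0.03] gp d,z -3.4 119.8 w 52.7
t 18.57 ee [580.9  81.6 282.6] tilt(front up) -0.0004 f d/lat/z 0.1 -1.1 0.3 m [ 0.06 -0.18  0.05] gp d,z -3.9 119.6 w 52.4
95.3858235891978
322.2247121025587 214.36853585722247 [322.3900399  203.27672984]
272 164
```

View pics/c4.png

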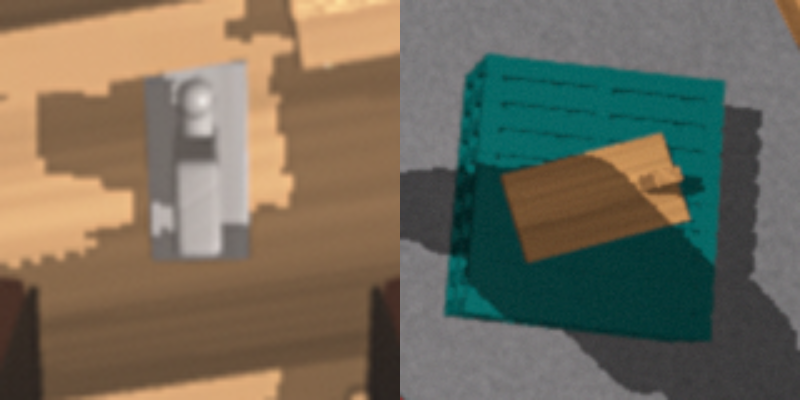

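The stem's top is centred at about (322,216) in the wrist view, against a predicted (322,214). It stands about 2 mm further in +x, with the prong on the robot's side. The lid lies flat on the crates, so I descend on the hook.

>>> {"method": "step_arm", "body": {
  "targets": [
    [[0.02,-0.01,-0.45,0,0,0,0.6],[0.015,0,-0.45,0,0,0,0.6],[0,0,-0.45,0,0,0,0.6],[0,0,-0.3,0,0,0,0.6],[0,0,0,0,0,0,0.6]]
  ]
}}

```text
t: 19.2
ee_pos: [582.3, 79.2, 199.5]
orientation: [0.141, -3.136, 0.0]
ft_force: [-0.0, 0.4, 1.2]
width: 52.7
grasp_force: 0.0
```

```bash
python3 -c "from h import *;st()"
```

```text
t 19.2 ee [582.3  79.2 199.5] tilt(front up) -0.0004 f d/lat/z -0.4 0.1 1.2 m [ 0.06 -0.12 -0.03] gp d,z -1.3 36.5 w 52.7
```

>>> {"method": "step_arm", "body": {
  "targets": [
    [[0.01,0.015,-0.1,0,0,0,0.6],[0,0,0,0,0,0,0.2],[0,0,0,0,0,0,0],[0,0,0,0,0,0,0],[0,0,0,0,0,0,0]]
  ]
}}

```text
t: 19.82
ee_pos: [583.2, 80.2, 195.7]
orientation: [-0.142, 3.138, 0.0]
ft_force: [-0.5, 0.5, 0.3]
width: 16.0
grasp_force: 0.0
```

```bash
python3 -c "from h import *;st()"
```

```text
t 19.82 ee [583.2  80.2 195.7] tilt(front up) -0.0001 f d/lat/z -0.6 -0.4 0.3 m [ 0.08 -0.13  0.08] gp d,z -1.9 32.7 w 16.0
```

>>> {"method": "step_arm", "body": {
  "targets": [
    [[0,0,0,0,0,0,0],[0,0,0,0,0,0,0],[0,0,0,0,0,0,0],[0,0,0.05,0,0,0,0],[0,0,0.1,0,0,0,0]]
  ]
}}

```text
t: 20.45
ee_pos: [583.0, 80.2, 202.9]
orientation: [0.142, -3.137, -0.0]
ft_force: [0.1, 0.4, -0.8]
width: 9.7
grasp_force: 30.0
```

```bash
python3 -c "from h import *;st()"
```

```text
t 20.45 ee [583.   80.2 202.9] tilt(front up) -0.0003 f d/lat/z -0.3 0.2 -0.8 m [ 0.05 -0.12 -0.03] gp d,z -2.0 39.9 w 9.7
```

>>> {"method": "step_arm", "body": {
  "targets": [
    [[0,0,0.4,0,0,0,0],[0,0,0.4,0,0,0,0],[0,0,0.4,0,0,0,0],[0,0,0.4,0,0,0,0],[0,0,0.4,0,0,0,0]]
  ]
}}

```text
t: 21.08
ee_pos: [583.1, 80.2, 304.8]
orientation: [-0.142, 3.138, 0.0]
ft_force: [0.4, -0.1, 0.2]
width: 9.5
grasp_force: 30.0
```

>>> {"method": "step_arm", "body": {
  "targets": [
    [[-0.084,0.545,0,0,0,0,0],[-0.084,0.545,0,0,0,0,0],[-0.084,0.545,0,0,0,0,0],[-0.084,0.545,0,0,0,0,0],[-0.084,0.545,0,0,0,0,0]]
  ]
}}

```text
t: 21.7
ee_pos: [562.0, 217.3, 304.1]
orientation: [-0.142, 3.138, 0.0]
ft_force: [0.3, 1.1, -0.5]
width: 9.9
grasp_force: 30.0
```

>>> {"method": "step_arm", "body": {
  "targets": [
    [[-0.084,0.545,0,0,0,0,0],[-0.084,0.545,0,0,0,0,0],[-0.084,0.545,0,0,0,0,0],[-0.084,0.545,0,0,0,0,0],[-0.084,0.545,0,0,0,0,0]]
  ]
}}

```text
t: 22.32
ee_pos: [541.0, 353.6, 304.0]
orientation: [-0.142, 3.138, 0.0]
ft_force: [-0.0, 0.5, -0.9]
width: 9.9
grasp_force: 30.0
```

>>> {"method": "step_arm", "body": {
  "targets": [
    [[0,0,-0.5,0,0,0,0],[0,0,-0.5,0,0,0,0],[0,0,-0.5,0,0,0,0],[0,0,-0.4,0,0,0,0],[0,0,0,0,0,0,0]]
  ]
}}

```text
t: 22.95
ee_pos: [540.7, 352.4, 206.9]
orientation: [0.142, -3.136, 0.002]
ft_force: [0.2, 0.7, -0.7]
width: 9.7
grasp_force: 30.0
```

```bash
python3 -c "from h import *;st();save('scene','scene4')"
```

```text
t 22.95 ee [540.7 352.4 206.9] tilt(front up) 0.0007 f d/lat/z -0.6 0.4 -0.7 m [ 0.05 -0.13  0.04] gp d,z -275.6 43.9 w 9.7
```

View pics/scene4.png

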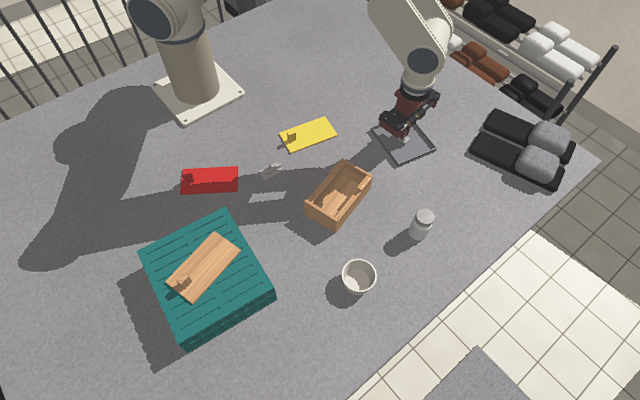

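The gripper is over the middle of the tray at (403,140), and the lid lies on the crates. I lower the hook gently.

>>> {"method": "step_arm", "body": {
  "targets": [
    [[0,0,-0.06,0,0,0,0],[0,0,-0.06,0,0,0,0],[0,0,-0.04,0,0,0,0],[0,0,-0.02,0,0,0,0],[0,0,0,0,0,0,0]]
  ]
}}

```text
t: 23.62
ee_pos: [541.2, 352.7, 198.9]
orientation: [0.142, -3.138, -0.0]
ft_force: [0.0, 0.2, -0.1]
width: 9.9
grasp_force: 30.0
```

>>> {"method": "step_arm", "body": {
  "targets": [
    [[0,0,-0.02,0,0,0,0],[0,0,-0.01,0,0,0,0],[0,0,0,0,0,0,0],[0,0,0,0,0,0,0],[0,0,0,0,0,0,0]]
  ]
}}

```text
t: 24.25
ee_pos: [541.2, 352.7, 197.5]
orientation: [0.142, -3.138, -0.0]
ft_force: [-0.2, -0.0, -1.6]
width: 9.7
grasp_force: 30.0
```

>>> {"method": "step_arm", "body": {
  "targets": [
    [[0,0,-0.02,0,0,0,0],[0,0,-0.02,0,0,0,0],[0,0,-0.01,0,0,0,0],[0,0,0,0,0,0,0],[0,0,0,0,0,0,0]]
  ]
}}

```text
t: 24.88
ee_pos: [541.2, 352.7, 194.9]
orientation: [0.142, -3.138, -0.0]
ft_force: [0.7, 0.2, -1.2]
width: 9.8
grasp_force: 30.0
```

>>> {"method": "step_arm", "body": {
  "targets": [
    [[0,0,-0.01,0,0,0,0],[0,0,-0.01,0,0,0,0],[0,0,0,0,0,0,0],[0,0,0,0,0,0,0],[0,0,0,0,0,0,0]]
  ]
}}

```text
t: 25.5
ee_pos: [541.2, 352.7, 194.6]
orientation: [0.142, -3.138, -0.0]
ft_force: [-2.1, -1.1, 4.9]
width: 9.3
grasp_force: 30.0
```

Contact (+4.9 N) at the expected height. I release, rise and look.

>>> {"method": "step_arm", "body": {
  "targets": [
    [[0,0,0,0,0,0,0.3],[0,0,0,0,0,0,0.5],[0,0,0,0,0,0,0.6],[0,0,0,0,0,0,0.6],[0,0,0.3,0,0,0,0.6]]
  ]
}}

```text
t: 26.12
ee_pos: [540.7, 352.4, 208.4]
orientation: [0.142, -3.136, 0.002]
ft_force: [0.3, -0.0, 0.2]
width: 52.3
grasp_force: 0.0
```

>>> {"method": "step_arm", "body": {
  "targets": [
    [[0,0,0.5,0,0,0,0.6],[0,0,0.6,0,0,0,0.6],[0,0,0.6,0,0,0,0.6],[0,0,0.6,0,0,0,0.6],[0,0,0,0,0,0,0.6]]
  ]
}}

```text
t: 26.75
ee_pos: [541.9, 353.2, 327.5]
orientation: [-0.142, 3.133, 0.005]
ft_force: [-0.2, -0.2, -0.3]
width: 52.9
grasp_force: 0.0
```

```bash
python3 -c "
from h import *;st()
d=save('wrist','w5')['pixels'];a=save('scene','s5')['pixels']
c=np.zeros((400,800,3),np.uint8);c[:250,:400]=cv2.resize(d,(400,250));c[:,400:]=cv2.resize(a[80:200,340:460],(400,400));cv2.imwrite('pics/c5.png',c[:,:,::-1])"
```

```text
t 26.75 ee [541.9 353.2 327.5] tilt(front up) -0.0019 f d/lat/z 0.2 -0.3 -0.3 m [ 0.05 -0.14  0.05] gp d,z -276.5 164.5 w 52.9
```

View pics/c5.png

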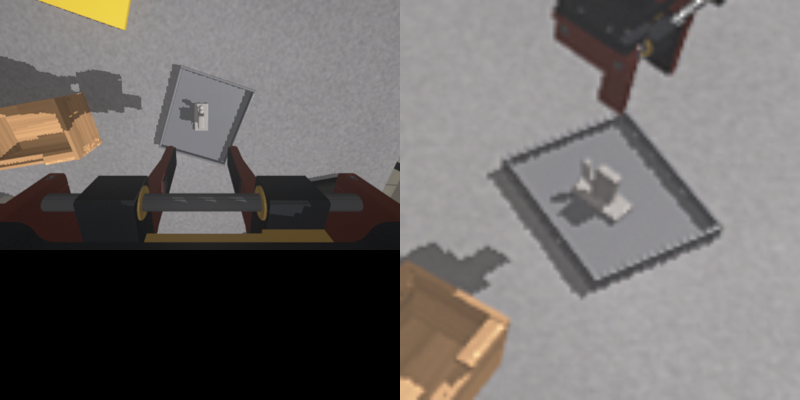

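The hook stands upright in the middle of the tray, at about (600,190) in the right-hand crop, and the gripper is clear.

```bash
python3 -c "from h import *;print(ctrl.close_job())"
```

```text
the job is handed in; nothing more can be done
None
```

The job is handed in at about 27 s of the 72 s allowed: the lid lies flat, grip up, on the crates and the hook stands released in the tray; no verdict came back.

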